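# Unstack the delivered consumables and restock each tray

### The job

The new consumables for the chromatograph stand in one stack on the bench. Take the stack apart from the top down, one piece at a time, and set each piece flat in the empty half of the stock tray that already holds pieces of its kind: ferrule box, septa jar, cap case, vial pack. Set them down gently without dropping or tipping any, and leave the headspace vial and the beaker where they stand.

Things in the scene. Friction and masses are not known exactly. Their poses are not given: they have to be found in the camera images.
- ferrule_box: Top of the stack: little square white box with a clear lid and four brass ferrules inside, 30 by 30 mm, 16 mm high, about 20 g. Origin: centre of its underside; x and y along its sides, z up. At the start its underside is on the septa jar's lid, 90 mm above the bench.
- septa_jar: Second from the top: round jar, white body and bare metal screw lid, 44 mm across, 26 mm high, about 50 g. Origin: centre of its underside, z up. Stands on the cap case, underside 64 mm above the bench.
- cap_case: Third from the top: flat white case with a clear lid over black screw caps, 88 (x) by 50 (y) by 24 mm high, about 80 g. Origin: centre of its underside, z up. Lies on the vial pack, underside 40 mm above the bench.
- vial_pack: Bottom of the stack, on the bench: white tray of fifty small glass vials under a flat clear cover, 124 (x, its length) by 62 (y) by 40 mm high, about 160 g, rigid. Origin: centre of its underside, z up.
- ferrule_tray: Shallow grey stock tray, fixed, 152 (x) by 190 (y) by 12 mm high, floor and walls 3 mm thick. Origin: centre of its underside, z up. Its -y half holds three ferrule boxes, fixed, 16 mm high, between y = -40 and -80 mm; its +y half is empty, for the ferrule box (middle of the free area about y = +33 mm, x = 0).
- septa_tray: Shallow grey stock tray, fixed, 152 (x) by 190 (y) by 12 mm high, floor and walls 3 mm thick. Origin: centre of its underside, z up. Its +y half holds two septa jars, fixed, 26 mm high, between y = +35 and +85 mm; its -y half is empty, for the septa jar (middle of the free area about y = -33 mm, x = 0).
- cap_tray: Shallow grey stock tray, fixed, 152 (x) by 190 (y) by 12 mm high, floor and walls 3 mm thick. Origin: centre of its underside, z up. Its -y half holds one cap case, fixed, 24 mm high, lying along x between y = -29 and -83 mm; its +y half is empty, for the cap case (middle of the free area about y = +33 mm, x = 0).
- vial_tray: Shallow grey stock tray, fixed, 152 (x) by 190 (y) by 12 mm high, floor and walls 3 mm thick. Origin: centre of its underside, z up. Its +y half holds one vial pack, fixed, 40 mm high, lying along x between y = +26 and +88 mm; its -y half is empty, for the vial pack, laid along x (middle of the free area y = -33 mm, x = 0; 11 mm spare at each end, 28 mm at each side).
- headspace_vial: Bystander: capped clear headspace vial standing beside the stack, about 84 mm from the vial pack's centre along its +y, 23 mm across, 46 mm high. Origin: centre of its underside. Leave it standing.
- beaker: Bystander: small clear empty beaker between the two far places, 48 mm across, 55 mm high. Origin: centre of its underside. Leave it standing.

How it is judged:
By the outcome, as a careful person would: the job done as asked, in the order asked, and still so for the second after the job is handed in, with the robot touching nothing.
It also fails if it takes over 96 s, if anything falls off the work surface, if the arm or the gripper's body presses on something with over 40 N, if the wrist force passes 120 N, or if a joint passes its speed limit or range.

### The arm

A 6-joint arm with a two-finger parallel gripper is mounted at the origin on the work surface. World frame = base frame: x ahead of the robot, y to its left, z up, the work surface at z = 0. Lengths are in m, angles in degrees, forces in N, time in s.
With the tool pointing down it reaches from about 0.4 to 0.925 m from the base axis. Payload 3.4 kg.
Tool frame: the origin (TCP) lies on the centre line of the jaws, within the pads' length; the fingertips stand 17 mm ahead of it and the grasp point (between the pads) lies 2 mm behind it (r.tip_extent is the distance from the TCP to the fingertips, in m); z points along the fingers, y is the line along which they close (so a half turn about z gives the same grasp; the last joint's range is limited). The gripper opens to 85 mm and grips with 20 to 120 N. Pads are 22 mm wide; open, the fingers measure 114 mm over their backs; the gripper's body (76 mm by 85 mm) begins 54 mm behind the grasp point. The pads swing forward as they close: fully open they stand 13 mm farther back than shut.
Start: joints at [68.096, 17.578, 86.31, -0, 76.112, -4.211], TCP at [0.175, 0.548, 0.248] pointing down, gripper open.
Joint ranges: [-179.03, 179.03], [-60, 130.46], [8.19, 133.38], [-81.62, 261.62], [5.75, 156.47], [-153.77, 153.77]. Speed limits (degrees/s): [147.25, 147.25, 180, 180, 180, 180].

### API

Orientations are given as a 3x3 rotation matrix whose columns are the frame's x, y, z axes.
In Python, from station import state, snapshot, order, r gives the robot as it stands.
- The arm moves only by the shell command python3 -m pendant 'ROWS' [OPENING] [FORCE]. ROWS is JSON, one flat list of numbers, 6 for each row, row after row: the shift along the tool's x, y, z each as a share of 100 mm, from -1 to 1, then the turn, a rotation vector about the tool's x, y, z each as a share of 1.5 rad, from -1 to 1. In form: [x, y, z, wx, wy, wz, x, y, z, wx, wy, wz, ...]. A call has 1 to 12 rows; each row is the pose to reach, as a shift and turn from the pose commanded when the call began, along the tool's axes at that moment; what a row does not reach only later rows make up. A row lasts 1/10 s, in which the tool goes at most 50 mm and 8.59 degrees, less where a joint would pass 70% of its speed; a pose out of reach is approached as far as the arm can. A call with a number of a shift or a turn outside -1 to 1 is refused whole. A call with a gripper value outside its range is refused whole. OPENING is the finger opening in mm, from 0 to 85.4, set as the call begins (- or left out, the last holds). The fingers move at their own pace and stop on an object; FORCE is the grip in N (left out, the last holds). Time passes only in rows, so rows that repeat a pose let the fingers close. It gives the time, the measured TCP pose, the force, the opening and the grip force at its end, in the units of the state.
- state(): the state, without advancing time (a new reading comes with each control period).
- snapshot(name): name is "scene" or "top" or "wrist"; returns a dict with "frame" (480x640x3 uint8, red, green, blue), "fov_y" (degrees; the focal length in pixels is half the picture's height over the tangent of half this angle, whatever the lens; pixels are square), "cx", "cy" (the principal point, pixels), "k1" (the pictures are not rectified: a ray, as slopes to the right and down, at radius r is drawn at 1 + k1 r^2 times it, then the intrinsics apply), "origin" and "rotation" of the camera in the world; the wrist camera has in their place "T_tool_cam" (4x4, takes a point from camera to tool coordinates, whose origin is the TCP and whose axes are the flange's). Camera axes: x right, y up, looking along -z (the intrinsics and any distortion apply to the point x, -y, -z); pixel columns grow to the right and rows downward; lengths in m; the calibration is good to about 2 mm. A picture is of the moment at which its call begins: read the wrist's pose just before it. There is no depth.
- order.close_job(): hands the job in; it is judged then, once.
The state is a dict: "clock": time; "q": joint angles; "joint_velocities": joint speeds; "joint_torque": joint torques, N m; "eef_pos": TCP position; "tcp_rot": TCP orientation; "contact_force": force on the tool from outside, world axes, zero at the start; "ft_torque": the same for the moment, N m; "width": opening from 0.0 (shut) to 1.0 (fully open); "grasp_force": force on a finger pad.
Only numpy, scipy, OpenCV 4.12 (cv2) and the standard library are available. Lean on these libraries where they do the work, as an engineer would, in place of code of your own. Each camera call takes 0.05 s, during which the arm holds its last target. There are 200 camera calls.

## Working session

There is one attempt and no reset: what is moved stays moved. The work goes in short steps, Python scripts to look and compute and a shell command to move; the robot and the scene stay as the last step left them, time stands still between calls to the robot, and variables do not carry over. Pictures are saved under pics/ and viewed, at most 17 in all, crops included, and the job is handed in when it is done.

```bash
ls; mkdir -p pics; python3 - <<'E'
from station import state,snapshot,r
import cv2
s=state();print({k:s[k] for k in('clock','eef_pos','tcp_rot','width')},r.tip_extent)
for n in('scene','top'):
    d=snapshot(n);cv2.imwrite(f'pics/{n}0.png',d['frame'][:,:,::-1]);print({k:v for k,v in d.items() if k!='frame'})
E
```

```text
pics
{'clock': 0.0, 'eef_pos': array([0.1745334 , 0.54719196, 0.24740209]), 'tcp_rot': array([[-9.52700200e-01,  3.03910813e-01, -7.39603447e-04],
       [ 3.03911683e-01,  9.52698378e-01, -1.86801869e-03],
       [ 1.36907926e-04, -2.00443590e-03, -9.99997982e-01]]), 'width': 1.0035714615675466} 0.017
{'fov_y': 52.73955010638426, 'cx': 327.44173177161576, 'cy': 235.38280807975767, 'k1': -0.06992599055467259, 'origin': array([ 1.21501676, -0.06545584,  0.654236  ]), 'rotation': array([[ 0.15667916, -0.65276214,  0.74118367],
       [ 0.98763879,  0.10705555, -0.11449336],
       [-0.00461089,  0.74996047,  0.66146658]])}
{'fov_y': 45.35069723784915, 'cx': 323.1031514255486, 'cy': 238.23514927683712, 'k1': -0.1363984062447925, 'origin': array([0.49696198, 0.0498107 , 1.32776143]), 'rotation': array([[ 2.49879710e-02,  9.96909458e-01, -7.44790821e-02],
       [-9.99687252e-01,  2.49930242e-02, -8.64321409e-04],
       [ 9.99807312e-04,  7.44773865e-02,  9.97222202e-01]])}
```

View pics/top0.png

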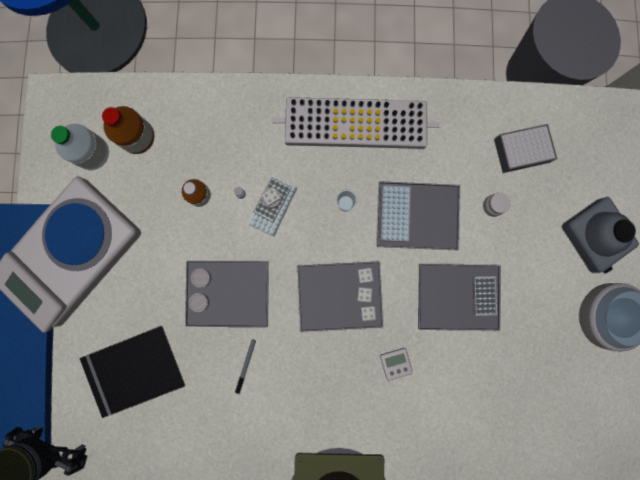

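View pics/scene0.png

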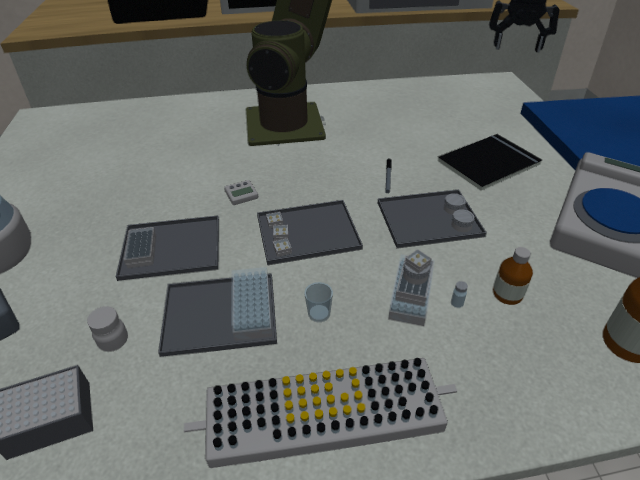

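The top view shows the stack at about (272,205), the headspace vial at (239,193) and the beaker at (346,200). The trays are septa (227,293), ferrule (340,296), cap (459,297) and vial (418,215). The scene view shows the same stack at (412,285). Next I'll measure the tray rims by segmentation and enlarge the stack.

```bash
cat > h.py <<'E'
import numpy as np,cv2
from station import state,snapshot
def cam(d,tool=None):
    f=240/np.tan(np.radians(d['fov_y']/2));K=np.array([[f,0,d['cx']],[0,f,d['cy']],[0,0,1.]])
    if 'origin' in d: R,o=np.array(d['rotation']),np.array(d['origin'])
    else:
        T=np.array(d['T_tool_cam']);s=tool;R=s['tcp_rot']@T[:3,:3];o=s['eef_pos']+s['tcp_rot']@T[:3,3]
    return K,np.array([d['k1'],0,0,0.]),R@np.diag([1,-1,-1]),o
def p2w(c,p,z):
    K,k,R,o=c;u=cv2.undistortPoints(np.float64(p).reshape(-1,1,2),K,k)[:,0]
    v=np.c_[u,np.ones(len(u))]@R.T;return (o+v*((z-o[2])/v[:,2])[:,None])[:,:2]
def w2p(c,P):
    K,k,R,o=c;return cv2.projectPoints(np.float64(P).reshape(-1,1,3),cv2.Rodrigues(R.T)[0],-R.T@o,K,k)[0][:,0]
E
python3 - <<'E'
from h import *
d=snapshot('top');c=cam(d);im=d['frame'];g=cv2.cvtColor(im,cv2.COLOR_RGB2GRAY)
m=(g<125).astype(np.uint8);m=cv2.morphologyEx(m,cv2.MORPH_CLOSE,np.ones((3,3)))
for n,q in dict(septa=(245,300),ferrule=(320,296),cap=(445,297),vial=(435,215)).items():
    l,lab,st,_=cv2.connectedComponentsWithStats(m);k=lab[q[1],q[0]]
    cs,_=cv2.findContours((lab==k).astype(np.uint8),cv2.RETR_EXTERNAL,cv2.CHAIN_APPROX_NONE)
    w=p2w(c,cs[0][:,0].astype(float),.012);r=cv2.minAreaRect((w*1000).astype(np.float32));print(n,st[k],r)
s=cam(snapshot('scene'))
a=cv2.resize(im[165:250,220:370],None,fx=5.3,fy=5.3,interpolation=cv2.INTER_CUBIC)
cv2.imwrite('pics/t1.png',a[:,:,::-1])
E
```

```text
septa [ 185  261   84   67 5094] ((461.711669921875, 269.5858154296875), (151.02792358398438, 191.97474670410156), 1.54762864112854)
ferrule [ 297  261   86   71 4998] ((464.1160888671875, 9.679183959960938), (151.85630798339844, 189.58311462402344), 4.321266174316406)
cap [ 418  264   83   67 5428] ((467.677490234375, -265.86553955078125), (151.7933349609375, 192.34359741210938), 0.7470059990882874)
vial [ 377  181   83   70 3983] ((654.1521606445312, -167.6055908203125), (190.63609313964844, 153.8739013671875), 89.0157241821289)
```

View pics/t1.png

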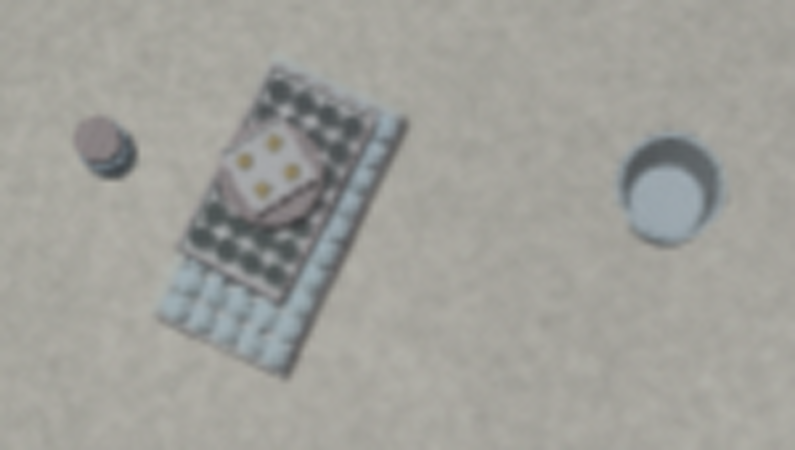

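The enlarged crop shows the ferrule box with its four ferrules centred at crop (269,166). The cap case corners are (275,65), (378,110), (285,300) and (180,247). The visible pack corners are (405,118), (285,377) and (158,320), and the headspace vial's cap is at (100,138).

```bash
cat >> h.py <<'E'
def plan(xyz,yaw,s=None):
    """row (shift,turn) to TCP xyz with tool down, tool y at yaw deg (mod 180), from the measured pose"""
    s=s or state();R=s['tcp_rot'];best=None
    for a in(yaw,yaw+180):
        t=np.radians(a);y=np.array([np.cos(t),np.sin(t),0]);z=np.array([0,0,-1.]);T=np.c_[np.cross(y,z),y,z]
        v=cv2.Rodrigues(R.T@T)[0][:,0]
        if best is None or abs(v[2])<abs(best[2]):best=v
    return np.round(np.r_[R.T@(np.array(xyz)-s['eef_pos'])/.1,best/1.5],3)
E
python3 - <<'E'
from h import *
d=snapshot('top');c=cam(d)
f=lambda p,z:p2w(c,(np.float64(p)+.5)/5.3-.5+[220,165],z)*1000
q=f([(275,143),(246,160),(291,172),(263,189)],.10);print('ferr',q.mean(0),np.degrees(np.arctan2(*(q[0]-q[2]+q[1]-q[3])[::-1])))
q=f([(275,65),(378,110),(285,300),(180,247)],.064);print('cap',q,q.mean(0),np.degrees(np.arctan2(*(q[0]+q[1]-q[2]-q[3])[::-1])))
q=f([(405,118),(285,377),(158,320)],.04);print('pack',q,(q[0]+q[2])/2,np.degrees(np.arctan2(*(q[0]-q[1])[::-1])))
print('hs',f([(100,138)],.046))
E
```

```text
ferr [677.40479408 167.13294182] 31.23720184239839
cap [[725.65285499 169.40056804]
 [707.50785778 125.44569899]
 [626.39180571 161.89990345]
 [647.61875892 206.67112872]] [676.79281935 165.8543248 ] -24.855474098432254
pack [[708.32131808 115.22600334]
 [595.99555776 162.98189786]
 [618.9800893  217.95256241]] [663.65070369 166.58928288] -23.033029248690774
hs [[695.75164273 244.85454229]]
```

```bash
m="python3 -m pendant"
for i in 1 2 3 4 5; do $m '[-0.5,-0.175,0,0,0,0, -0.99,-0.349,0,0,0,0, -0.99,-0.349,0,0,0,0]' 60 30 | tail -c 300; done
$m '[-0.4,-0.14,0,0,0,0.09, -0.7,-0.25,0,0,0,0.18, -0.99,-0.349,0,0,0,0.27, -0.99,-0.349,0,0,0,0.36, -0.99,-0.349,0,0,0,0.477, -0.99,-0.349,0,0,0,0.477, -0.99,-0.349,0,0,0,0.477]'
python3 - <<'E'
from h import *
s=state();d=snapshot('wrist');c=cam(d,s);im=d['frame'];cv2.imwrite('pics/w1.png',im[:,:,::-1])
np.savez('w1.npz',K=c[0],k=c[1],R=c[2],o=c[3]);print(s['clock'],s['eef_pos'],s['width'],s['tcp_rot'][:,1],s['contact_force'],c[3])
E
```

```text
clock: 0.55
eef_pos: [0.2619, 0.4814, 0.2481]
tcp_rot: [[-0.952, 0.307, 0.002], [0.307, 0.952, -0.002], [-0.003, -0.002, -1.0]]
contact_force: [0.5, 1.5, -0.4]
width: 0.702
grasp_force: 0.0
clock: 0.85
eef_pos: [0.3458, 0.4185, 0.2483]
tcp_rot: [[-0.951, 0.308, 0.002], [0.308, 0.951, -0.001], [-0.002, -0.001, -1.0]]
contact_force: [-0.5, 0.7, 0.1]
width: 0.702
grasp_force: 0.0
clock: 1.15
eef_pos: [0.4296, 0.3557, 0.2483]
tcp_rot: [[-0.951, 0.308, 0.002], [0.308, 0.951, -0.001], [-0.003, -0.0, -1.0]]
contact_force: [-0.1, -0.0, 0.2]
width: 0.704
grasp_force: 0.0
clock: 1.45
eef_pos: [0.5133, 0.2927, 0.2482]
tcp_rot: [[-0.951, 0.308, 0.003], [0.308, 0.952, -0.001], [-0.003, 0.0, -1.0]]
contact_force: [-0.7, -0.2, 0.3]
width: 0.704
grasp_force: 0.0
clock: 1.75
eef_pos: [0.5969, 0.2294, 0.2479]
tcp_rot: [[-0.952, 0.307, 0.002], [0.307, 0.952, -0.001], [-0.003, 0.0, -1.0]]
contact_force: [-0.1, 1.0, 0.1]
width: 0.701
grasp_force: 0.0
clock: 2.45
eef_pos: [0.6761, 0.1694, 0.2481]
tcp_rot: [[-0.523, 0.852, -0.001], [0.852, 0.523, 0.001], [0.001, -0.001, -1.0]]
contact_force: [-0.2, -0.2, 0.8]
width: 0.699
grasp_force: 0.0
2.45 [0.67608735 0.16939589 0.24812325] 0.6990849653152398 [ 8.52432272e-01  5.22837379e-01 -5.44947775e-04] [-0.22862019 -0.21570909  0.75016911] [0.6322406  0.24061862 0.37392268]
```

View pics/w1.png

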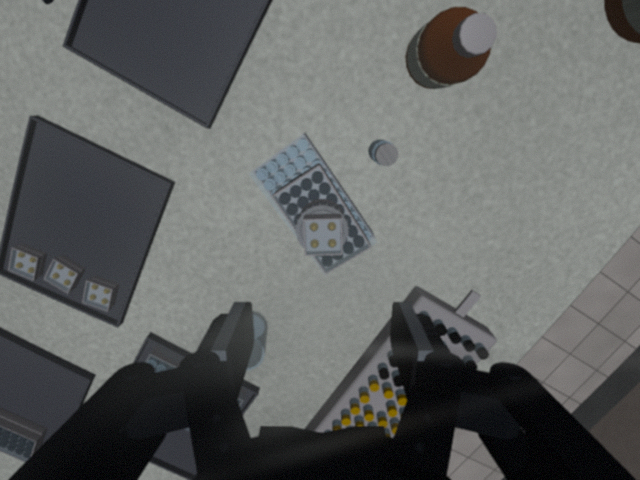

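The wrist view shows the box square with the image, its ferrules centred at about (323,235). The pack runs from (305,135) to (328,270). I'll zoom in here.

```bash
python3 - <<'E'
import cv2
im=cv2.imread('pics/w1.png')[125:285,240:410]
cv2.imwrite('pics/w1z.png',cv2.resize(im,None,fx=3.7,fy=3.7,interpolation=cv2.INTER_CUBIC))
E
```

```text
(no output)
```

View pics/w1z.png

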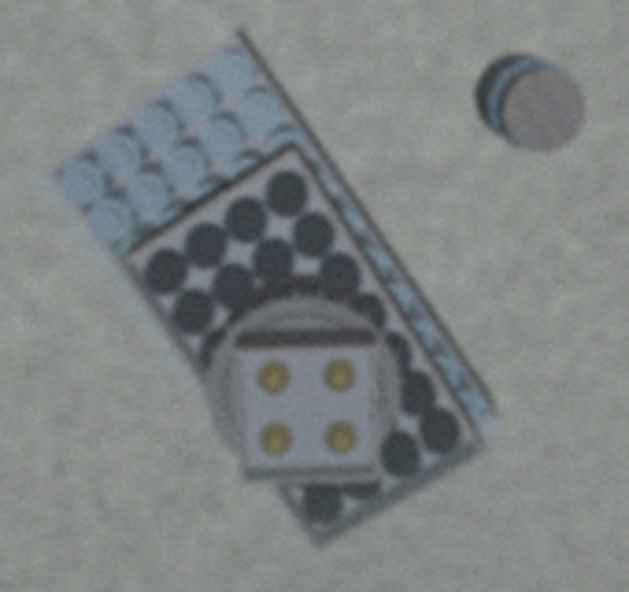

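The zoom shows ferrules at (273,377), (340,375), (276,438) and (341,437), and the jar lid centred at about (303,392). The cap case corners are (296,148), (128,258) and (478,440). The pack corners are (240,35), (55,180) and (495,410).

```bash
python3 - <<'E'
from h import *
n=np.load('w1.npz');c=(n['K'],n['k'],n['R'],n['o'])
f=lambda p,z:p2w(c,(np.float64(p)+.5)/3.7-.5+[240,125],z)*1000
ang=lambda v:np.degrees(np.arctan2(v[1],v[0]))
q=f([(273,377),(340,375),(276,438),(341,437)],.102);print('ferr',q.mean(0),ang(q[1]-q[0]+q[3]-q[2]))
print('lid',f([(303,392),(208,392),(398,392),(303,297)],.09))
q=f([(296,148),(128,258),(478,440)],.064);print('cap',q,(q[1]+q[2])/2,ang(q[2]-q[0]),ang(q[1]-q[0]))
q=f([(240,35),(55,180),(495,410)],.04);print('pack',q,(q[1]+q[2])/2,ang(q[2]-q[0]),ang(q[1]-q[0]))
print('hs',f([(542,110)],.046))
import numpy as np
print(plan((.677,.167,.20),31.5))
E
```

```text
ferr [677.52004307 167.71705151] 32.939305911453076
lid [[676.84617426 166.94051001]
 [658.91785871 155.92257698]
 [694.76803728 177.96013136]
 [665.60826335 185.24589953]]
cap [[649.10555744 208.97782041]
 [628.82415625 166.68450666]
 [723.83998911 172.17442448]] [676.33207268 169.42946557] -26.218202900709013 -115.61965341737239
pack [[624.91566907 222.42191314]
 [603.45891634 168.6068247 ]
 [730.09306121 176.10362793]] [666.77598877 172.35522631] -23.767853917220485 -111.73779181713465
hs [[695.61168587 245.83114565]]
[-0.023 -0.005  0.482 -0.    -0.     0.   ]
```

```bash
m="python3 -m pendant"
$m '[0,-0.02,0.35,0,0,0, 0,-0.02,0.7,0,0,0, 0,-0.02,0.7,0,0,0]' 50 25 | head -2
$m '[0,0,0.3,0,0,0, 0,0,0.5,0,0,0, 0,0,0.6,0,0,0, 0,0,0.68,0,0,0, 0,0,0.69,0,0,0, 0,0,0.69,0,0,0]'
python3 - <<'E'
from h import *
from station import r
print(state()['eef_pos'],r.tip_extent)
im=snapshot('wrist')['frame'];cv2.imwrite('pics/w2.png',im[:,:,::-1])
im=snapshot('scene')['frame'];cv2.imwrite('pics/s2.png',cv2.resize(im[170:340,340:520],None,fx=3.3,fy=3.3)[:,:,::-1])
E
```

```text
clock: 2.8
eef_pos: [0.671, 0.1668, 0.173]
clock: 3.4
eef_pos: [0.676, 0.167, 0.1103]
tcp_rot: [[-0.52, 0.854, 0.002], [0.854, 0.52, 0.0], [-0.001, 0.001, -1.0]]
contact_force: [-0.1, 1.3, 0.5]
width: 0.582
grasp_force: 0.0
[0.67599733 0.16696033 0.11033961] 0.017
```

View pics/s2.png

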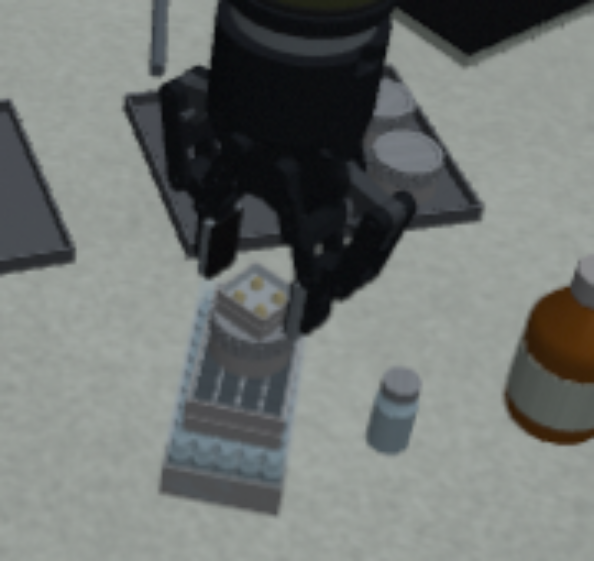

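The box lies between the pads with the fingertips near its lower part, so I'll close and lift.

```bash
m="python3 -m pendant"
$m '[0,0,0,0,0,0, 0,0,0,0,0,0, 0,0,0,0,0,0, 0,0,0,0,0,0, 0,0,0,0,0,0, 0,0,0,0,0,0, 0,0,0,0,0,0, 0,0,0,0,0,0]' 20 25
$m '[0,0,-0.1,0,0,0, 0,0,-0.3,0,0,0, 0,0,-0.6,0,0,0, 0,0,-0.9,0,0,0, 0,0,-0.9,0,0,0]'
python3 - <<'E'
from h import *
im=snapshot('scene')['frame'];cv2.imwrite('pics/s3.png',cv2.resize(im[140:340,340:520],None,fx=3,fy=3)[:,:,::-1])
s=state();print(s['q']); print(plan((.4616,.0426,.2),32.,s),plan((.4616,.0426,.2),4.3,s),plan((.4616,.0426,.2),94.3,s))
E
```

```text
clock: 4.3
eef_pos: [0.676, 0.1668, 0.1104]
tcp_rot: [[-0.52, 0.854, 0.002], [0.854, 0.52, 0.0], [-0.001, 0.002, -1.0]]
contact_force: [-0.0, -0.2, 5.5]
width: 0.34
grasp_force: 25.8
clock: 4.8
eef_pos: [0.6781, 0.1673, 0.2047]
tcp_rot: [[-0.52, 0.854, 0.009], [0.854, 0.52, 0.002], [-0.003, 0.009, -1.0]]
contact_force: [0.7, 0.4, 0.1]
width: 0.344
grasp_force: 25.1
[ 1.03922686e+01  2.89783316e+01  7.41996787e+01 -1.38244118e-03
  7.65130475e+01 -2.09223312e+01]
[ 5.600e-02 -2.486e+00  1.000e-02  3.000e-03  1.000e-03 -8.000e-03] [ 0.056 -2.486  0.01   0.004  0.     0.314] [ 5.600e-02 -2.486e+00  1.000e-02  2.000e-03  3.000e-03 -7.330e-01]
```

View pics/s3.png

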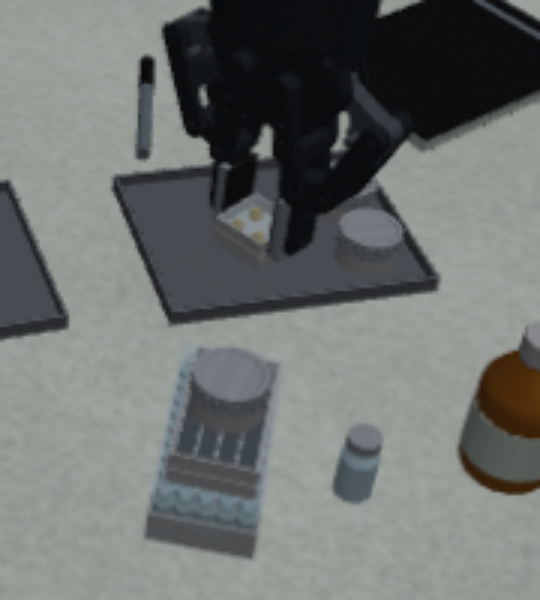

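The box is held level and the jar and the rest of the stack are still in place. I'll carry it to the ferrule tray.

```bash
m="python3 -m pendant"
$m '[0,-0.3,0,0,0,0, 0.02,-0.7,0,0,0,0, 0.02,-0.83,0,0,0,0, 0.02,-0.83,0,0,0,0]' | head -2
$m '[0,-0.3,0,0,0,0, 0.02,-0.7,0,0,0,0, 0.02,-0.83,0,0,0,0, 0.02,-0.83,0,0,0,0]' | head -2
$m '[0,-0.3,0,0,0,0.08, 0.02,-0.65,0,0,0,0.16, 0.02,-0.83,0,0,0,0.24, 0.02,-0.83,0,0,0,0.314, 0.02,-0.83,0,0,0,0.314, 0.02,-0.83,0,0,0,0.314]' | head -3
python3 - <<'E'
from h import *
print(plan((.4616,.0426,.03),4.3),state()['eef_pos'])
E
```

```text
clock: 5.25
eef_pos: [0.6006, 0.1243, 0.1982]
clock: 5.65
eef_pos: [0.5307, 0.0836, 0.1991]
clock: 6.25
eef_pos: [0.4617, 0.0429, 0.1996]
tcp_rot: [[-0.078, 0.997, 0.002], [0.997, 0.078, 0.0], [0.0, 0.002, -1.0]]
[-3.000e-03 -5.000e-03  1.696e+00  1.000e-03 -0.000e+00  2.000e-03] [0.46174132 0.04291333 0.19958915]
```

```bash
m="python3 -m pendant"
$m '[0,0,0.3,0,0,0, 0,0,0.7,0,0,0, 0,0,0.95,0,0,0, 0,0,0.95,0,0,0]' | head -2
$m '[0,0,0.3,0,0,0, 0,0,0.5,0,0,0, 0,0,0.65,0,0,0, 0,0,0.74,0,0,0, 0,0,0.74,0,0,0, 0,0,0.74,0,0,0]'
python3 - <<'E'
from h import *
print(state()['eef_pos'],state()['contact_force'])
E
```

```text
clock: 6.65
eef_pos: [0.458, 0.0429, 0.1013]
clock: 7.25
eef_pos: [0.4606, 0.0426, 0.031]
tcp_rot: [[-0.076, 0.997, 0.002], [0.997, 0.076, 0.0], [-0.0, 0.002, -1.0]]
contact_force: [0.4, 0.6, -0.5]
width: 0.343
grasp_force: 25.2
[0.46063392 0.04258998 0.03098691] [ 0.41137916  0.57149597 -0.47380025]
```

```bash
m="python3 -m pendant"
$m '[0,0,0.03,0,0,0, 0,0,0.05,0,0,0, 0,0,0.065,0,0,0, 0,0,0.065,0,0,0, 0,0,0.065,0,0,0]'
$m '[0,0,0.01,0,0,0, 0,0,0.01,0,0,0, 0,0,0.01,0,0,0]'
```

```text
clock: 7.75
eef_pos: [0.4594, 0.0425, 0.0239]
tcp_rot: [[-0.075, 0.997, 0.0], [0.997, 0.075, -0.0], [-0.0, 0.0, -1.0]]
contact_force: [0.6, -0.3, 0.7]
width: 0.343
grasp_force: 25.2
clock: 8.05
eef_pos: [0.4595, 0.0425, 0.0233]
tcp_rot: [[-0.075, 0.997, 0.0], [0.997, 0.075, -0.0], [-0.0, 0.0, -1.0]]
contact_force: [-0.8, 0.5, 5.7]
width: 0.345
grasp_force: 25.8
```

```bash
m="python3 -m pendant"
$m '[0,0,0,0,0,0, 0,0,0,0,0,0, 0,0,0,0,0,0, 0,0,0,0,0,0]' 50 25 | tail -3
$m '[0,0,-0.1,0,0,0, 0,0,-0.3,0,0,0, 0,0,-0.7,0,0,0, 0,0,-1,0,0,0, 0,0,-1,0,0,0]' | head -2
$m '[0,0,-0.3,0,0,0, 0,0,-0.7,0,0,0, 0,0,-0.75,0,0,0, 0,0,-0.75,0,0,0]' 60
python3 - <<'E'
from h import *
print(plan((.655,.155,.20),65))
E
```

```text
contact_force: [-0.6, 0.9, 0.2]
width: 0.583
grasp_force: 0.0
clock: 8.95
eef_pos: [0.4627, 0.0425, 0.1272]
clock: 9.35
eef_pos: [0.4601, 0.0425, 0.1988]
tcp_rot: [[-0.076, 0.997, 0.003], [0.997, 0.076, 0.0], [-0.0, 0.003, -1.0]]
contact_force: [0.5, 0.7, -0.2]
width: 0.704
grasp_force: 0.0
[ 9.750e-01  2.029e+00 -7.000e-03  2.000e-03  1.000e-03 -7.060e-01]
```

```bash
m="python3 -m pendant"
$m '[0.18,0.4,0,0,0,0, 0.36,0.75,0,0,0,0]' | head -2
$m '[0.18,0.4,0,0,0,0, 0.36,0.75,0,0,0,0]' | head -2
$m '[0.18,0.4,-0.05,0,0,-0.09, 0.36,0.75,-0.1,0,0,-0.18, 0.36,0.75,-0.15,0,0,-0.27, 0.36,0.75,-0.2,0,0,-0.36, 0.36,0.75,-0.25,0,0,-0.45, 0.36,0.75,-0.25,0,0,-0.54, 0.36,0.75,-0.25,0,0,-0.63, 0.36,0.75,-0.25,0,0,-0.706, 0.36,0.75,-0.25,0,0,-0.706, 0.36,0.75,-0.25,0,0,-0.706]' | head -3
python3 - <<'E'
from h import *
s=state();d=snapshot('wrist');c=cam(d,s);im=d['frame'];cv2.imwrite('pics/w4.png',im[:,:,::-1])
np.savez('w4.npz',K=c[0],k=c[1],R=c[2],o=c[3]);print(s['eef_pos'])
p=w2p(c,[.672,.168,.06]);print(p)
x,y=p[0].astype(int);x0,y0=x-80,y-75
cv2.imwrite('pics/w4z.png',cv2.resize(im[y0:y0+150,x0:x0+160],None,fx=4,fy=4,interpolation=cv2.INTER_CUBIC)[:,:,::-1]);print(x0,y0)
t=snapshot('top')['frame'];cv2.imwrite('pics/t4z.png',cv2.resize(t[250:340,290:390],None,fx=4,fy=4,interpolation=cv2.INTER_CUBIC)[:,:,::-1])
a=cv2.imread('pics/w4z.png');b=np.zeros((600,160,3),np.uint8);b[:144]=cv2.resize(cv2.imread('pics/t4z.png'),(160,144));cv2.imwrite('pics/j4.png',np.hstack([a,b]))
E
```

```text
clock: 9.55
eef_pos: [0.5307, 0.0839, 0.1961]
clock: 9.75
eef_pos: [0.6039, 0.1262, 0.1952]
clock: 10.75
eef_pos: [0.6748, 0.1669, 0.2207]
tcp_rot: [[-0.905, 0.425, -0.003], [0.425, 0.905, -0.001], [0.003, -0.002, -1.0]]
[0.67481166 0.16694652 0.22065236]
[[321.21242442 223.64741444]]
241 148
```

View pics/j4.png

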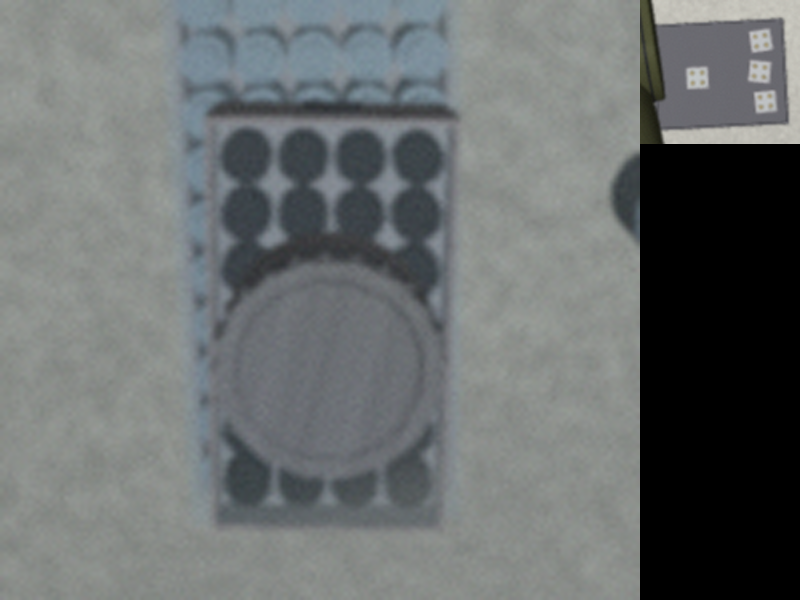

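The ferrule box lies flat in its tray. The wrist zoom shows the jar lid centred at (331,369). The cap case top corners are (210,113), (456,117), (440,507) and (216,507).

```bash
python3 - <<'E'
from h import *
n=np.load('w4.npz');c=(n['K'],n['k'],n['R'],n['o'])
f=lambda p,z:p2w(c,(np.float64(p)+.5)/4-.5+[241,148],z)*1000
ang=lambda v:np.degrees(np.arctan2(v[1],v[0]))
L=f([(331,369)],.09)[0];print('lid',L)
q=f([(210,113),(456,117),(440,507),(216,507)],.064);print('cap',q.mean(0),ang(q[0]+q[1]-q[2]-q[3]),ang(q[1]+q[2]-q[0]-q[3]),np.linalg.norm(q[1]-q[0]),np.linalg.norm(q[1]-q[2]))
print(plan((L[0]/1e3,L[1]/1e3,.15),65))
E
```

```text
lid [676.49158503 167.79370908]
cap [674.63364196 168.58723398] 154.24391343939905 64.45293553542298 47.85139522957866 82.47023278733701
[-0.009  0.013  0.716 -0.001 -0.001 -0.001]
```

```bash
m="python3 -m pendant"
$m '[0,0.01,0.35,0,0,0, 0,0.01,0.716,0,0,0, 0,0.01,0.716,0,0,0]' 65 30 | head -2
$m '[0,0,0.3,0,0,0, 0,0,0.5,0,0,0, 0,0,0.6,0,0,0, 0,0,0.62,0,0,0, 0,0,0.62,0,0,0]' | head -5
$m '[0,0,0,0,0,0, 0,0,0,0,0,0, 0,0,0,0,0,0, 0,0,0,0,0,0, 0,0,0,0,0,0, 0,0,0,0,0,0, 0,0,0,0,0,0]' 34 30
$m '[0,0,-0.05,0,0,0, 0,0,-0.2,0,0,0, 0,0,-0.5,0,0,0, 0,0,-0.9,0,0,0, 0,0,-1,0,0,0, 0,0,-1,0,0,0]'
python3 - <<'E'
from h import *
im=snapshot('scene')['frame'];cv2.imwrite('pics/s5.png',cv2.resize(im[140:340,340:520],None,fx=2,fy=2)[:,:,::-1])
s=state();print(s['q']); print(plan((.4626,.2366,.18),65,s))
E
```

```text
clock: 11.15
eef_pos: [0.6719, 0.1672, 0.1454]
clock: 11.65
eef_pos: [0.6769, 0.1682, 0.0902]
tcp_rot: [[-0.906, 0.423, 0.001], [0.423, 0.906, 0.0], [-0.001, 0.001, -1.0]]
contact_force: [0.7, -0.2, -0.8]
width: 0.766
clock: 12.35
eef_pos: [0.6773, 0.1682, 0.0912]
tcp_rot: [[-0.906, 0.423, 0.003], [0.423, 0.906, 0.001], [-0.003, 0.002, -1.0]]
contact_force: [-0.0, -0.3, 6.5]
width: 0.498
grasp_force: 31.0
clock: 12.95
eef_pos: [0.6777, 0.1684, 0.1927]
tcp_rot: [[-0.906, 0.423, 0.006], [0.423, 0.906, 0.001], [-0.005, 0.004, -1.0]]
contact_force: [0.6, -0.1, -1.1]
width: 0.498
grasp_force: 30.6
[ 1.04868840e+01  2.95623611e+01  7.49357388e+01 -4.23028179e-04
  7.53898010e+01 -5.45189866e+01]
[ 2.227e+00 -2.820e-01  9.900e-02  1.000e-03  1.000e-03  0.000e+00]
```

View pics/s5.png

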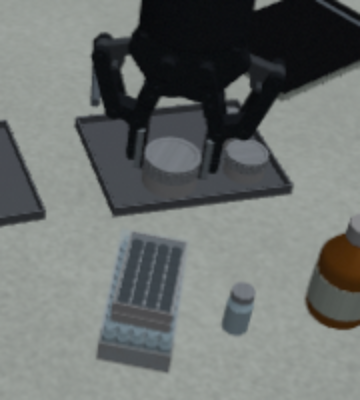

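The jar is held level and the cap case stayed put on the pack.

```bash
m="python3 -m pendant"
$m '[0.3,-0.04,0,0,0,0, 0.7,-0.09,0,0,0,0, 0.742,-0.094,0,0,0,0]' | head -2
$m '[0.4,-0.05,0,0,0,0, 0.742,-0.094,0,0,0,0, 0.742,-0.094,0,0,0,0]' | head -2
$m '[0.4,-0.05,0,0,0,0, 0.65,-0.08,0,0,0,0, 0.742,-0.094,0,0,0,0, 0.742,-0.094,0,0,0,0, 0.742,-0.094,0,0,0,0]' | head -2
$m '[0,0,0.3,0,0,0, 0,0,0.7,0,0,0, 0,0,0.9,0,0,0, 0,0,0.9,0,0,0]' | head -2
python3 - <<'E'
from h import *
s=state();print(s['eef_pos']);print(plan((.4626,.2366,.034),65))
E
```

```text
clock: 13.3
eef_pos: [0.5978, 0.1913, 0.1862]
clock: 13.6
eef_pos: [0.5274, 0.2138, 0.187]
clock: 14.1
eef_pos: [0.4639, 0.2365, 0.189]
clock: 14.5
eef_pos: [0.4619, 0.2353, 0.0961]
[0.46190936 0.23526443 0.09614097]
[-0.003  0.018  0.621 -0.003 -0.002 -0.001]
```

```bash
m="python3 -m pendant"
$m '[0,0,0.25,0,0,0, 0,0,0.45,0,0,0, 0,0,0.56,0,0,0, 0,0,0.6,0,0,0, 0,0,0.61,0,0,0, 0,0,0.61,0,0,0]'
$m '[0,0,0.01,0,0,0, 0,0,0.02,0,0,0, 0,0,0.02,0,0,0]'|sed -n '2p;4p'
$m '[0,0,0.01,0,0,0, 0,0,0.01,0,0,0, 0,0,0.01,0,0,0]'|sed -n '2p;4p'
```

```text
clock: 15.1
eef_pos: [0.4634, 0.2368, 0.039]
tcp_rot: [[-0.906, 0.423, 0.002], [0.423, 0.906, 0.001], [-0.001, 0.001, -1.0]]
contact_force: [-0.8, -0.6, -0.9]
width: 0.502
grasp_force: 30.7
eef_pos: [0.4626, 0.2366, 0.0366]
contact_force: [-1.0, -0.0, -1.3]
eef_pos: [0.4624, 0.2365, 0.0352]
contact_force: [-0.1, 0.1, -1.0]
```

```bash
m="python3 -m pendant"
$m '[0,0,0.02,0,0,0, 0,0,0.035,0,0,0, 0,0,0.035,0,0,0]'|sed -n '2p;4p'
$m '[0,0,0.01,0,0,0, 0,0,0.01,0,0,0]'|sed -n '2p;4p'
$m '[0,0,0.005,0,0,0, 0,0,0.005,0,0,0]'|sed -n '2p;4p'
```

```text
eef_pos: [0.4622, 0.2364, 0.0314]
contact_force: [0.3, -1.1, -0.4]
eef_pos: [0.4624, 0.2365, 0.0305]
contact_force: [-0.0, -0.6, -0.9]
eef_pos: [0.4625, 0.2366, 0.0302]
contact_force: [0.0, 0.1, -0.2]
```

```bash
m="python3 -m pendant"
$m '[0,0,0.005,0,0,0, 0,0,0.005,0,0,0]'|sed -n '2p;4p'
$m '[0,0,0.005,0,0,0, 0,0,0.005,0,0,0]'|sed -n '2p;4p'
```

```text
eef_pos: [0.4624, 0.2366, 0.0301]
contact_force: [-1.5, -0.2, 4.3]
eef_pos: [0.4625, 0.2366, 0.0301]
contact_force: [-1.8, -1.6, 8.0]
```

The jar is on the tray floor, so I'll release and return to the stack.

```bash
m="python3 -m pendant"
$m '[0,0,0,0,0,0, 0,0,0,0,0,0, 0,0,0,0,0,0, 0,0,0,0,0,0]' 64 30 | tail -3
$m '[0,0,-0.1,0,0,0, 0,0,-0.3,0,0,0, 0,0,-0.7,0,0,0, 0,0,-1,0,0,0, 0,0,-1,0,0,0]' | head -2
$m '[0,0,-0.4,0,0,0, 0,0,-0.8,0,0,0, 0,0,-0.9,0,0,0, 0,0,-0.9,0,0,0]' 70| head -2
for i in 1 2 ; do $m '[-0.4,0.05,0,0,0,0, -0.742,0.094,0,0,0,0]'|head -2;done
$m '[-0.4,0.05,0,0,0,0, -0.7,0.094,0,0,0,0, -0.7,0.094,0,0,0,0, -0.7,0.094,0,0,0,0, -0.7,0.094,0,0,0,0]'|head -2
python3 - <<'E'
from h import *
s=state();d=snapshot('wrist');c=cam(d,s);im=d['frame']
np.savez('w5.npz',K=c[0],k=c[1],R=c[2],o=c[3]);print(s['eef_pos'])
p=w2p(c,[.668,.168,.06]);x,y=p[0].astype(int);x0,y0=x-80,y-75;print(x0,y0)
a=cv2.resize(im[y0:y0+150,x0:x0+160],None,fx=4,fy=4,interpolation=cv2.INTER_CUBIC)
t=snapshot('top')['frame'][250:340,170:270];b=np.zeros((600,160,3),np.uint8);b[:144]=cv2.resize(t,(160,144));cv2.imwrite('pics/j5.png',np.hstack([a,b])[:,:,::-1])
E
```

```text
contact_force: [0.9, 0.3, -0.4]
width: 0.75
grasp_force: 0.0
clock: 17.7
eef_pos: [0.4656, 0.2379, 0.134]
clock: 18.1
eef_pos: [0.4634, 0.237, 0.2209]
clock: 18.3
eef_pos: [0.5329, 0.2133, 0.2174]
clock: 18.5
eef_pos: [0.6052, 0.1899, 0.2164]
clock: 19.0
eef_pos: [0.6704, 0.1699, 0.2173]
[0.67039754 0.16991685 0.21725142]
238 151
```

View pics/j5.png

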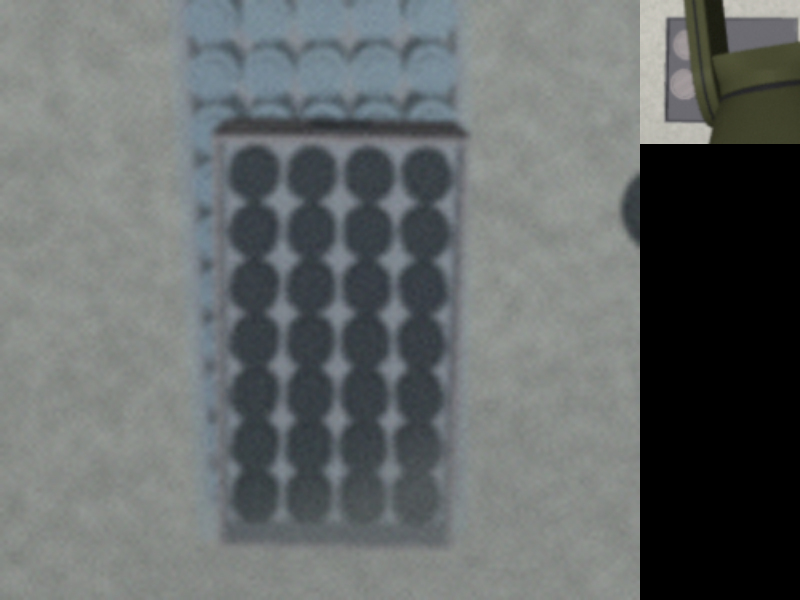

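The cap case top corners are (216,134), (466,134), (450,526) and (221,526). The septa tray is hidden by the arm.

```bash
python3 - <<'E'
from h import *
n=np.load('w5.npz');c=(n['K'],n['k'],n['R'],n['o'])
f=lambda p,z:p2w(c,(np.float64(p)+.5)/4-.5+[238,151],z)*1000
ang=lambda v:np.degrees(np.arctan2(v[1],v[0]))
q=f([(216,134),(466,134),(450,526),(221,526)],.064);m=q.mean(0);print('cap',q,m,ang(q[0]+q[1]-q[2]-q[3])-180,ang(q[1]+q[2]-q[0]-q[3]),np.linalg.norm(q[1]-q[0]),np.linalg.norm(q[2]-q[3]),np.linalg.norm(q[1]-q[2]))
k=f([(254,172),(312,172),(370,172),(428,173),(254,498),(308,498),(362,497),(417,496)],.058);print('caps',k.mean(0),ang(k[:4].sum(0)-k[4:].sum(0))-180)
print(plan((m[0]/1e3,m[1]/1e3,.14),64.3))
E
```

```text
cap [[627.17007646 164.5241429 ]
 [647.54558731 208.37403665]
 [722.33884693 172.41849579]
 [701.96997263 128.50199606]] [674.75612083 168.45466785] -25.694826199905663 65.09753923694991 48.35260720897716 48.41022607165752 82.98694236349012
caps [676.85797472 167.44695553] -25.898249151334795
[-0.046  0.001  0.785 -0.001 -0.001  0.009]
```

```bash
m="python3 -m pendant"
$m '[-0.04,-0.01,0.35,0,0,0, -0.05,-0.01,0.8,0,0,0, -0.05,-0.01,0.8,0,0,0, -0.05,-0.01,0.8,0,0,0]' 72 40 | head -2
$m '[0,0,0.3,0,0,0, 0,0,0.5,0,0,0, 0,0,0.65,0,0,0, 0,0,0.70,0,0,0, 0,0,0.70,0,0,0, 0,0,0.70,0,0,0]' | head -5
python3 - <<'E'
from h import *
print(state()['eef_pos'],plan((.6755,.168,.065),64.5))
E
```

```text
clock: 19.5
eef_pos: [0.6751, 0.1671, 0.139]
clock: 20.1
eef_pos: [0.6775, 0.1671, 0.0708]
tcp_rot: [[-0.906, 0.423, 0.003], [0.423, 0.906, 0.0], [-0.002, 0.001, -1.0]]
contact_force: [-0.3, 0.0, 0.4]
width: 0.839
[0.67750355 0.16706189 0.07075543] [ 0.022 -0.     0.058  0.001  0.001  0.006]
```

```bash
m="python3 -m pendant"
$m '[0.015,0,0.03,0,0,0.004, 0.015,0,0.045,0,0,0.004, 0.015,0,0.045,0,0,0.004]' | sed -n '2p;4p'
$m '[0,0,0,0,0,0, 0,0,0,0,0,0, 0,0,0,0,0,0, 0,0,0,0,0,0, 0,0,0,0,0,0, 0,0,0,0,0,0, 0,0,0,0,0,0]' 40 40
$m '[0,0,-0.04,0,0,0, 0,0,-0.15,0,0,0, 0,0,-0.4,0,0,0, 0,0,-0.75,0,0,0, 0,0,-1,0,0,0, 0,0,-1,0,0,0]'
python3 - <<'E'
from h import *
a=cv2.resize(snapshot('scene')['frame'][140:340,300:520],None,fx=2,fy=2)
b=np.zeros((400,320,3),np.uint8);b[:240]=cv2.resize(snapshot('wrist')['frame'],(320,240));cv2.imwrite('pics/s6.png',np.hstack([a,b])[:,:,::-1])
s=state();print(s['q']); print(plan((.4673,-.2329,.17),65,s),plan((.4673,-.2329,.17),90.75,s))
E
```

```text
eef_pos: [0.675, 0.1674, 0.0648]
contact_force: [-0.7, -0.5, 0.0]
clock: 21.1
eef_pos: [0.6754, 0.1675, 0.0651]
tcp_rot: [[-0.904, 0.428, 0.001], [0.428, 0.904, 0.0], [-0.001, 0.0, -1.0]]
contact_force: [-0.1, 0.1, 3.1]
width: 0.573
grasp_force: 43.4
clock: 21.7
eef_pos: [0.6779, 0.168, 0.1701]
tcp_rot: [[-0.904, 0.428, 0.009], [0.428, 0.904, 0.002], [-0.007, 0.005, -1.0]]
contact_force: [0.8, -0.9, -1.2]
width: 0.575
grasp_force: 43.0
[ 1.04521183e+01  3.05977136e+01  7.68287562e+01  5.55180126e-05
  7.24975459e+01 -5.42091887e+01]
[ 1.650e-01 -4.508e+00 -4.800e-02  1.000e-03  1.000e-03 -4.000e-03] [ 1.650e-01 -4.508e+00 -4.800e-02  0.000e+00  1.000e-03 -3.040e-01]
```

View pics/s6.png

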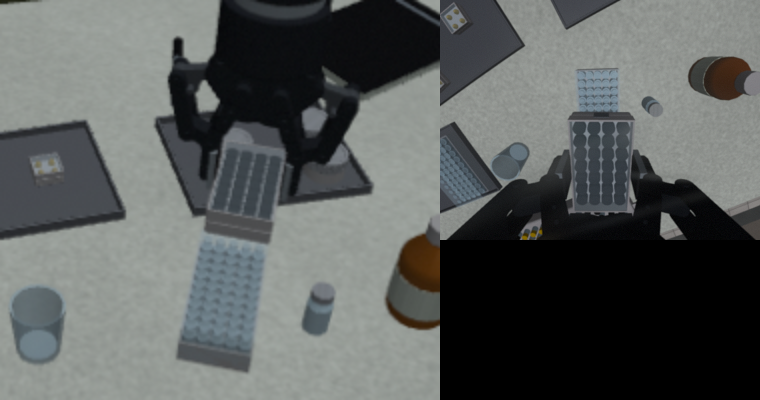

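The cap case is held level and the vial pack stayed undisturbed.

```bash
m="python3 -m pendant"
$m '[0,-0.2,0,0,0,0, 0.02,-0.55,0,0,0,0, 0.033,-0.9,0,0,0,0]' | head -2
for i in 1 2 3; do $m '[0.015,-0.35,0,0,0,0, 0.025,-0.7,0,0,0,0, 0.033,-0.9,0,0,0,0]' | head -2; done
$m '[0.015,-0.3,0,0,0,-0.07, 0.025,-0.6,0,0,0,-0.14, 0.033,-0.8,0,0,0,-0.21, 0.033,-0.9,0,0,0,-0.28, 0.033,-0.9,0,0,0,-0.304, 0.033,-0.9,0,0,0,-0.304, 0.033,-0.9,0,0,0,-0.304]' | head -6
python3 - <<'E'
from h import *
s=state();print(s['eef_pos'],s['q'],plan((.4673,-.2329,.04),90.75,s))
E
```

```text
clock: 22.1
eef_pos: [0.6315, 0.087, 0.1623]
clock: 22.4
eef_pos: [0.5887, 0.0056, 0.1625]
clock: 22.7
eef_pos: [0.5475, -0.0739, 0.1627]
clock: 23.0
eef_pos: [0.5062, -0.1536, 0.1628]
clock: 23.7
eef_pos: [0.4667, -0.2317, 0.1635]
tcp_rot: [[-1.0, -0.013, -0.002], [-0.013, 1.0, 0.001], [0.002, 0.001, -1.0]]
contact_force: [-0.5, 1.1, -1.5]
width: 0.573
grasp_force: 43.0
[ 0.466671   -0.23165912  0.16354049] [-3.10479968e+01  1.81050775e+01  9.93456367e+01  3.22858268e-03
  6.27058716e+01 -1.21775356e+02] [-9.000e-03 -1.400e-02  1.235e+00  1.000e-03 -2.000e-03 -0.000e+00]
```

```bash
m="python3 -m pendant"
$m '[0,-0.01,0.2,0,0,0, 0,-0.01,0.55,0,0,0, 0,-0.01,0.85,0,0,0, 0,-0.01,0.95,0,0,0, 0,-0.01,0.95,0,0,0, 0,-0.01,0.95,0,0,0]' | head -2
$m '[0,0,0.15,0,0,0, 0,0,0.27,0,0,0, 0,0,0.3,0,0,0, 0,0,0.3,0,0,0, 0,0,0.3,0,0,0]'|sed -n '2p;4p'
$m '[0,0,0.03,0,0,0, 0,0,0.06,0,0,0, 0,0,0.06,0,0,0, 0,0,0.06,0,0,0]'|sed -n '2p;4p'
```

```text
clock: 24.3
eef_pos: [0.4682, -0.2334, 0.0702]
eef_pos: [0.4679, -0.2334, 0.0402]
contact_force: [-0.1, 0.1, -0.1]
eef_pos: [0.4675, -0.2332, 0.0336]
contact_force: [-0.2, -1.5, -0.5]
```

```bash
m="python3 -m pendant"
$m '[0,0,0.02,0,0,0, 0,0,0.04,0,0,0, 0,0,0.04,0,0,0, 0,0,0.04,0,0,0]'|sed -n '2p;4p'
$m '[0,0,0.01,0,0,0, 0,0,0.01,0,0,0, 0,0,0.01,0,0,0]'|sed -n '2p;4p'
```

```text
eef_pos: [0.4674, -0.2331, 0.0296]
contact_force: [0.5, -0.8, -0.6]
eef_pos: [0.4676, -0.2332, 0.0287]
contact_force: [0.1, 0.0, -1.7]
```

```bash
m="python3 -m pendant"
$m '[0,0,0.006,0,0,0, 0,0,0.006,0,0,0]'|sed -n '2p;4p'
$m '[0,0,0.005,0,0,0, 0,0,0.005,0,0,0]'|sed -n '2p;4p'
$m '[0,0,0.003,0,0,0, 0,0,0.003,0,0,0]'|sed -n '2p;4p'
```

```text
eef_pos: [0.4675, -0.2332, 0.0281]
contact_force: [-0.2, -0.8, -0.7]
eef_pos: [0.4676, -0.2332, 0.028]
contact_force: [-1.6, 0.9, 3.6]
eef_pos: [0.4675, -0.2332, 0.028]
contact_force: [-1.4, 0.7, 7.2]
```

The case has touched down, so I'll release, rise and return.

```bash
m="python3 -m pendant"
$m '[0,0,0,0,0,0, 0,0,0,0,0,0, 0,0,0,0,0,0, 0,0,0,0,0,0]' 66 40 | tail -3
$m '[0,0,-0.1,0,0,0, 0,0,-0.3,0,0,0, 0,0,-0.7,0,0,0, 0,0,-1,0,0,0, 0,0,-1,0,0,0]' | head -2
$m '[0,0,-0.4,0,0,0, 0,0,-0.8,0,0,0, 0,0,-0.9,0,0,0, 0,0,-0.9,0,0,0]' 75| head -2
python3 - <<'E'
from h import *
s=state();print(s['q'],plan((.665,.171,.22),66.5,s))
E
```

```text
contact_force: [0.2, 0.3, 0.8]
width: 0.775
grasp_force: 0.0
clock: 27.4
eef_pos: [0.4705, -0.235, 0.1321]
clock: 27.8
eef_pos: [0.4684, -0.2337, 0.219]
[-3.11404956e+01  1.48277947e+01  9.49889738e+01 -1.19452942e-03
  6.99471054e+01 -1.21925234e+02] [-2.021e+00  4.020e+00 -1.200e-02 -1.000e-03  3.000e-03  2.830e-01]
```

```bash
m="python3 -m pendant"
for i in 1 2 3 4; do $m '[-0.16,0.33,0,0,0,0, -0.33,0.66,0,0,0,0, -0.404,0.804,0,0,0,0]' | head -2;done
$m '[-0.16,0.33,0,0,0,0.07, -0.33,0.66,0,0,0,0.14, -0.404,0.804,0,0,0,0.21, -0.404,0.804,0,0,0,0.283, -0.404,0.804,0,0,0,0.283, -0.404,0.804,0,0,0,0.283, -0.404,0.804,0,0,0,0.283]' | head -3
python3 - <<'E'
from h import *
s=state();d=snapshot('wrist');c=cam(d,s);im=d['frame']
np.savez('w6.npz',K=c[0],k=c[1],R=c[2],o=c[3]);print(s['eef_pos'])
p=w2p(c,[.665,.169,.03]);x,y=p[0].astype(int);x0,y0=x-80,y-75;print(x0,y0)
a=cv2.resize(im[y0:y0+150,x0:x0+160],None,fx=4,fy=4,interpolation=cv2.INTER_CUBIC)
t=snapshot('top')['frame'];b=np.zeros((600,160,3),np.uint8)
b[:144]=cv2.resize(t[250:340,410:510],(160,144));b[150:294]=cv2.resize(t[250:340,290:390],(160,144));b[300:444]=cv2.resize(t[250:340,170:270],(160,144));cv2.imwrite('pics/j6.png',np.hstack([a,b])[:,:,::-1])
E
```

```text
clock: 28.1
eef_pos: [0.5062, -0.1496, 0.2149]
clock: 28.4
eef_pos: [0.5458, -0.0686, 0.2149]
clock: 28.7
eef_pos: [0.5855, 0.0118, 0.2154]
clock: 29.0
eef_pos: [0.6251, 0.0923, 0.2158]
clock: 29.7
eef_pos: [0.6636, 0.1704, 0.2169]
tcp_rot: [[-0.917, 0.399, -0.001], [0.399, 0.917, -0.001], [0.001, -0.001, -1.0]]
[0.66357821 0.17040466 0.21690612]
240 145
```

View pics/j6.png

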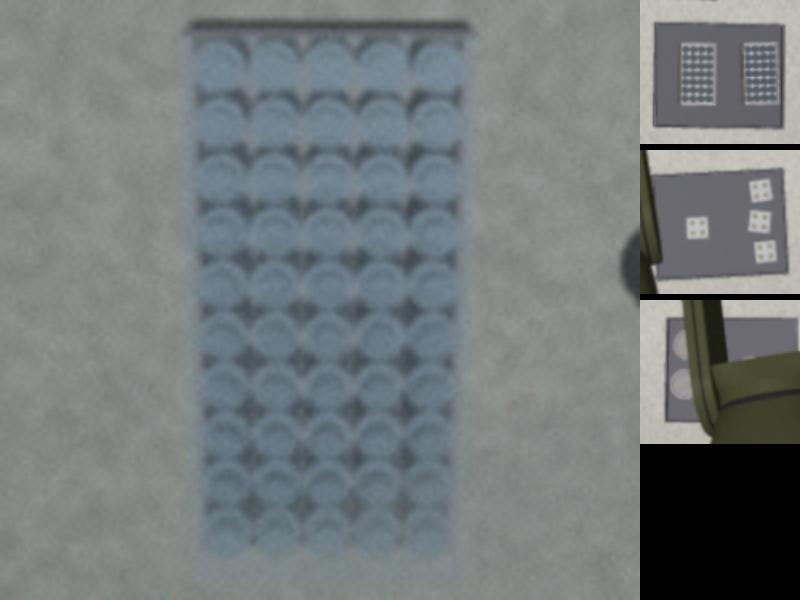

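The cap case and ferrule box sit in their trays. The pack's top vial row runs (220,67) to (437,67) and its bottom row (226,533) to (430,531). I'll compute its pose now.

```bash
python3 - <<'E'
from h import *
n=np.load('w6.npz');c=(n['K'],n['k'],n['R'],n['o'])
f=lambda p,z:p2w(c,(np.float64(p)+.5)/4-.5+[240,145],z)*1000
ang=lambda v:np.degrees(np.arctan2(v[1],v[0]))
k=f([(220,67),(437,67),(430,531),(226,533)],.038);m=k.mean(0);print(k,m,ang(k[0]+k[1]-k[2]-k[3])-180,ang(k[1]+k[2]-k[0]-k[3]))
e=f([(190,30),(468,30)],.04);print('edge',e.mean(0), e.mean(0)+62*np.array([np.cos(np.radians(-24)),np.sin(np.radians(-24))]),np.linalg.norm(e[0]-e[1]))
print(plan((m[0]/1e3,m[1]/1e3,.12),66.3))
E
```

```text
[[607.91719571 170.46493914]
 [625.80653856 211.71024239]
 [722.33190461 170.7590751 ]
 [704.14980739 127.52376615]] [665.05136157 170.11450569] -23.519692052181966 66.87853965976923
edge [609.84947873 194.24258503] [666.48929711 169.02491316] 56.805379326048886
[-0.014  0.     0.973 -0.    -0.     0.002]
```

```bash
m="python3 -m pendant"
$m '[-0.015,-0.01,0.35,0,0,0, -0.015,-0.01,0.8,0,0,0, -0.015,-0.01,0.97,0,0,0, -0.015,-0.01,0.97,0,0,0, -0.015,-0.01,0.97,0,0,0]' 80 50 | head -2
$m '[0,0,0.2,0,0,0, 0,0,0.4,0,0,0, 0,0,0.55,0,0,0, 0,0,0.65,0,0,0, 0,0,0.65,0,0,0, 0,0,0.65,0,0,0]' | head -5
python3 - <<'E'
from h import *
s=state();print(s['eef_pos'],plan((.6655,.1697,.026),66.6))
a=cv2.resize(snapshot('scene')['frame'][170:340,340:520],None,fx=2.4,fy=2.4)
cv2.imwrite('pics/s7.png',a[:,:,::-1])
E
```

```text
clock: 30.3
eef_pos: [0.6654, 0.1698, 0.1207]
clock: 30.9
eef_pos: [0.6656, 0.1701, 0.056]
tcp_rot: [[-0.917, 0.399, 0.001], [0.399, 0.917, 0.0], [-0.001, 0.001, -1.0]]
contact_force: [0.0, 0.4, 0.1]
width: 0.936
[0.66557151 0.17009486 0.05595736] [-0.001 -0.004  0.3    0.     0.001 -0.002]
```

View pics/s7.png

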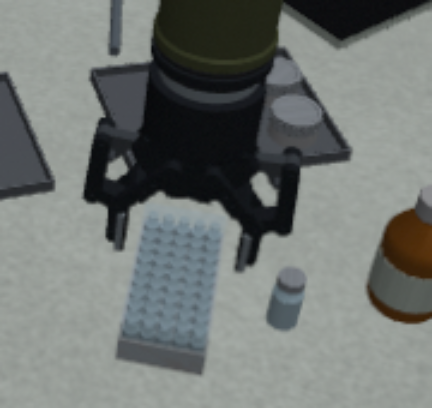

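Both fingers straddle the pack and the right one clears the headspace vial.

```bash
m="python3 -m pendant"
$m '[0,0,0.1,0,0,0, 0,0,0.2,0,0,0, 0,0,0.27,0,0,0, 0,0,0.29,0,0,0, 0,0,0.29,0,0,0]' | sed -n '2p;4p'
$m '[0,0,0,0,0,0, 0,0,0,0,0,0, 0,0,0,0,0,0, 0,0,0,0,0,0, 0,0,0,0,0,0, 0,0,0,0,0,0]' 52 50
$m '[0,0,-0.04,0,0,0, 0,0,-0.15,0,0,0, 0,0,-0.35,0,0,0, 0,0,-0.65,0,0,0, 0,0,-0.9,0,0,0, 0,0,-1,0,0,0, 0,0,-1,0,0,0, 0,0,-1,0,0,0]'
python3 - <<'E'
from h import *
a=cv2.resize(snapshot('scene')['frame'][140:340,300:520],None,fx=2,fy=2)
b=np.zeros((400,320,3),np.uint8);b[:240]=cv2.resize(snapshot('wrist')['frame'],(320,240));cv2.imwrite('pics/s8.png',np.hstack([a,b])[:,:,::-1])
s=state();print(s['q']); print(plan((.6536,-.2006,.14),89,s))
E
```

```text
eef_pos: [0.6644, 0.1699, 0.0253]
contact_force: [-0.4, 0.2, 0.7]
clock: 32.05
eef_pos: [0.6654, 0.1701, 0.0267]
tcp_rot: [[-0.917, 0.399, 0.001], [0.399, 0.917, 0.0], [-0.001, 0.001, -1.0]]
contact_force: [0.6, 0.9, 2.3]
width: 0.718
grasp_force: 56.6
clock: 32.85
eef_pos: [0.6642, 0.1699, 0.1256]
tcp_rot: [[-0.917, 0.399, -0.001], [0.399, 0.917, -0.0], [0.001, -0.001, -1.0]]
contact_force: [-0.1, -0.5, -2.1]
width: 0.724
grasp_force: 56.3
[ 1.08164131e+01  3.20260339e+01  8.06893000e+01  4.23785430e-04
  6.74827950e+01 -5.56471456e+01]
[-1.386e+00 -3.436e+00 -1.520e-01 -1.000e-03 -2.000e-03 -2.620e-01]
```

View pics/s8.png

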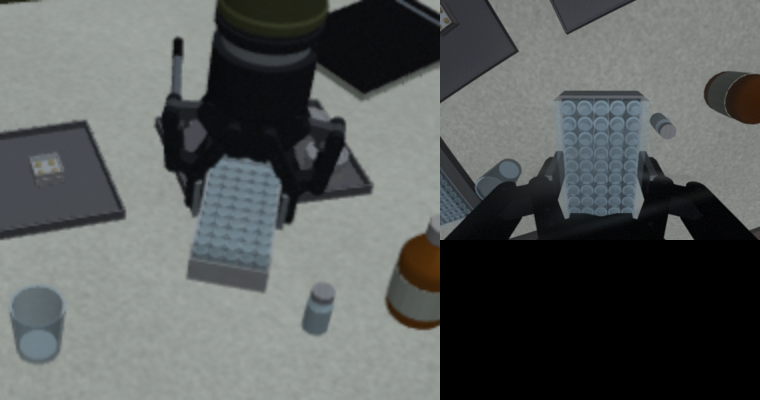

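The pack is held level and the headspace vial is standing.

```bash
m="python3 -m pendant"
$m '[-0.08,-0.2,-0.04,0,0,0, -0.2,-0.5,-0.04,0,0,0, -0.347,-0.859,-0.04,0,0,0]' | head -2
for i in 1 2; do $m '[-0.13,-0.33,-0.04,0,0,0, -0.26,-0.64,-0.04,0,0,0, -0.347,-0.859,-0.04,0,0,0]' | head -2; done
$m '[-0.12,-0.3,-0.04,0,0,-0.065, -0.24,-0.6,-0.04,0,0,-0.13, -0.32,-0.8,-0.04,0,0,-0.2, -0.347,-0.859,-0.04,0,0,-0.262, -0.347,-0.859,-0.04,0,0,-0.262, -0.347,-0.859,-0.04,0,0,-0.262, -0.347,-0.859,-0.04,0,0,-0.262]' | head -6
python3 - <<'E'
from h import *
s=state();print(s['eef_pos'],plan((.6536,-.2006,.045),89,s))
E
```

```text
clock: 33.25
eef_pos: [0.6616, 0.0777, 0.1286]
clock: 33.55
eef_pos: [0.659, -0.0176, 0.1327]
clock: 33.85
eef_pos: [0.6566, -0.11, 0.1367]
clock: 34.55
eef_pos: [0.6547, -0.1994, 0.1415]
tcp_rot: [[-1.0, 0.019, -0.001], [0.019, 1.0, 0.001], [0.002, 0.001, -1.0]]
contact_force: [-0.6, 0.3, -1.9]
width: 0.72
grasp_force: 56.3
[ 0.65465755 -0.19943031  0.14148851] [ 0.009 -0.013  0.965  0.001 -0.001 -0.001]
```

```bash
m="python3 -m pendant"
$m '[0.01,-0.013,0.2,0,0,0, 0.01,-0.013,0.5,0,0,0, 0.01,-0.013,0.8,0,0,0, 0.01,-0.013,0.93,0,0,0, 0.01,-0.013,0.97,0,0,0, 0.01,-0.013,0.97,0,0,0, 0.01,-0.013,0.97,0,0,0]' | sed -n '2p;4p'
$m '[0,0,0.05,0,0,0, 0,0,0.09,0,0,0, 0,0,0.1,0,0,0, 0,0,0.1,0,0,0, 0,0,0.1,0,0,0]'|sed -n '2p;4p'
```

```text
eef_pos: [0.6552, -0.202, 0.0468]
contact_force: [0.7, -0.4, -1.2]
eef_pos: [0.654, -0.2018, 0.0354]
contact_force: [0.3, 0.1, -1.1]
```

```bash
m="python3 -m pendant"
$m '[0,0,0.02,0,0,0, 0,0,0.04,0,0,0, 0,0,0.04,0,0,0, 0,0,0.04,0,0,0]'|sed -n '2p;4p'
$m '[0,0,0.006,0,0,0, 0,0,0.006,0,0,0, 0,0,0.006,0,0,0]'|sed -n '2p;4p'
$m '[0,0,0.004,0,0,0, 0,0,0.004,0,0,0]'|sed -n '2p;4p'
```

```text
eef_pos: [0.6539, -0.2017, 0.0311]
contact_force: [0.1, 0.2, -1.1]
eef_pos: [0.654, -0.2017, 0.0307]
contact_force: [-0.8, -0.1, -1.8]
eef_pos: [0.654, -0.2017, 0.0303]
contact_force: [0.4, -0.9, -2.3]
```

```bash
m="python3 -m pendant"
$m '[0,0,0.005,0,0,0, 0,0,0.005,0,0,0]'|sed -n '2p;4p'
$m '[0,0,0.004,0,0,0, 0,0,0.004,0,0,0]'|sed -n '2p;4p'
$m '[0,0,0.003,0,0,0, 0,0,0.003,0,0,0]'|sed -n '2p;4p'
```

```text
eef_pos: [0.6541, -0.2017, 0.0298]
contact_force: [0.4, 0.5, -1.6]
eef_pos: [0.6541, -0.2018, 0.0298]
contact_force: [-0.0, 0.6, 1.2]
eef_pos: [0.654, -0.2017, 0.0297]
contact_force: [-2.7, 0.1, 5.3]
```

The pack has touched down. I'll open to 72 mm only, because the neighbouring pack is close, then rise clear.

```bash
m="python3 -m pendant"
$m '[0,0,0,0,0,0, 0,0,0,0,0,0, 0,0,0,0,0,0, 0,0,0,0,0,0]' 72 50 | tail -3
$m '[0,0,-0.1,0,0,0, 0,0,-0.3,0,0,0, 0,0,-0.7,0,0,0, 0,0,-1,0,0,0, 0,0,-1,0,0,0]' | sed -n '2p;4p'
$m '[0,0,-0.4,0,0,0, 0,0,-0.8,0,0,0, 0,0,-1,0,0,0, 0,0,-1,0,0,0]' | head -2
$m '[0.4,0,-0.1,0,0,0, 0.8,0,-0.2,0,0,0, 1,0,-0.2,0,0,0, 1,0,-0.2,0,0,0, 1,0,-0.2,0,0,0]' | head -2
python3 - <<'E'
from h import *
cv2.imwrite('pics/t9.png',cv2.resize(snapshot('top')['frame'][165:345,170:520],None,fx=2.2,fy=2.2)[:,:,::-1])
a=snapshot('scene')['frame'][170:370,100:500];cv2.imwrite('pics/s9.png',cv2.resize(a,None,fx=2,fy=2)[:,:,::-1])
E
```

```text
contact_force: [0.4, 0.5, 0.6]
width: 0.847
grasp_force: 0.0
eef_pos: [0.6577, -0.2031, 0.1356]
contact_force: [2.0, -1.2, -0.0]
clock: 38.55
eef_pos: [0.656, -0.2025, 0.2335]
clock: 39.05
eef_pos: [0.5535, -0.1998, 0.2481]
```

View pics/s9.png

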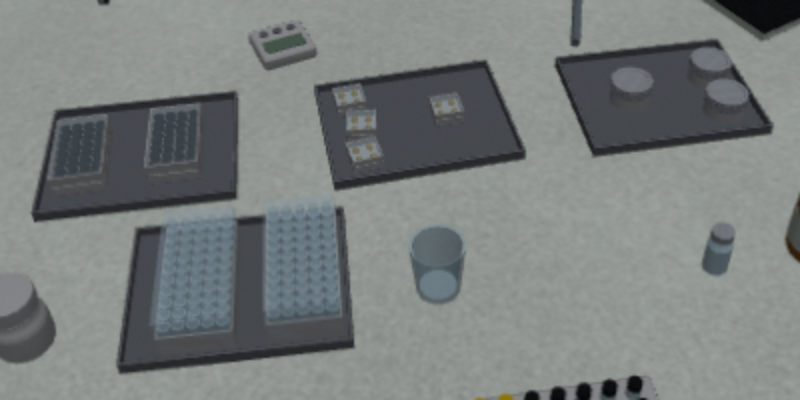

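View pics/t9.png

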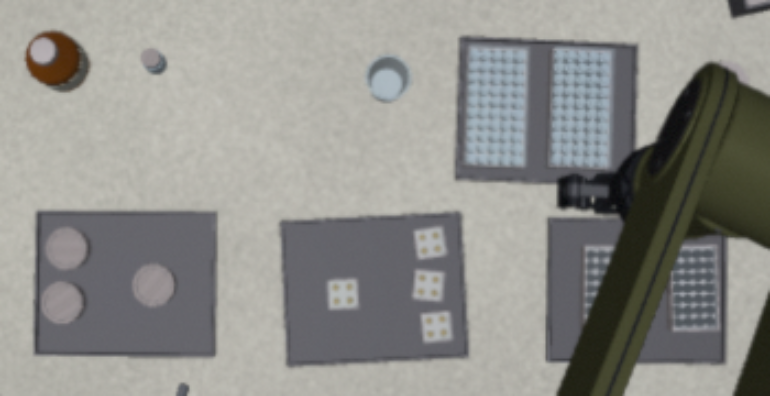

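All four pieces lie flat in the right trays: the jar at top-view crop (153,285), the box at (343,294), the pack at (580,107) and the case at (600,288). The headspace vial at (152,60) and the beaker at (387,80) are standing, and the gripper is clear.

```bash
python3 -c "
from station import order
print(order.close_job())"
```

```text
the job is handed in; nothing more can be done
None
```

I unstacked all four pieces from the top down and set each flat in the empty half of its matching tray, left the headspace vial and beaker standing, and handed the job in at about 39 s; no verdict was shown.

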